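Open the vacuum pump's bayonet filter pot and lay the cover in the empty crate

TASK

The vacuum pump's filter is due for a check: take the cover's bar, twist the cover a quarter turn anticlockwise (seen from above) until both its ears have come out from under the claws, and lift it off the pot. Lay it right way up and flat on the floor of the empty blue crate, setting it down gently rather than dropping it, and let go. Leave the packs in the other crate where they are.

Things in the scene. Friction and masses are not known exactly. Their poses are not given: they have to be found in the camera images.
- cover_grip (a point): Bare aluminium cover, 0.3-0.6 kg: disc 112 mm across, 10 thick; on top an upright bar along its x axis (90 long, 18 thick, 42 high) to pinch across its thickness from above; below, a plug 86 mm across, 12 deep. Point: on the axis, mid-bar, 24 mm above the disc's top, 18 below the bar's top, 46 above the plug's underside; z up. Turns anticlockwise with little friction; clockwise is blocked.
- cover_ear (a point): One of the cover's two ears, which stick out of the disc's rim opposite one another along the cover's x axis, in line with the bar: 32 mm wide, 10 mm thick, 148 mm from tip to tip. Point: middle of the +x ear's upper face, 62 mm from the cover's axis. Locked at first: each ear lies under a claw, the cover's x axis within about 9 degrees of the pump's y axis.
- pot_mouth (a point): Centre of the rim of the filter pot (grey, upright, 104 mm outside, 94 mm bore, rim 110 mm above the table), at the front of the fixed vacuum pump; its motor lies along the pump's +x, lower than the cover. z up, axes those of the pump. The cover's disc rests on this rim: seated, cover_grip is 34 mm above this point. The plug is out of the pot after 12 mm of lift.
- claw (a point): Top of one of two dark steel claws on the pot's +y and -y sides, 61 to 84 mm from its axis, tops 20 mm above the rim (10 above the disc). Point: on the +y claw, axes those of the pump. They hold the ears down until the cover's x axis is turned about 50 degrees anticlockwise from the pump's y axis; two short stop posts end the turn at about 100 degrees. At 75 to 95 degrees it lifts straight off.
- crate_empty_floor (a point): Centre of the inner floor of the empty blue lattice-sided crate (300 mm along its x, 200 mm along its y outside, walls 7 mm, inside 286 x 186 mm, rim 75 mm above the table, 69 mm above this floor). Fixed; on either side of the pump. z is up.
- crate_full_floor (a point): Centre of the inner floor of the other crate of the same kind, which holds three packs; not to be used. Fixed.
- pack0: Sealed food pack in the full crate, 82 x 156 x 34 mm, origin under its centre. Bystander.
- pack1: As pack0. Bystander.
- pack2: As pack0. Bystander.
Things that resemble listed ones, but are neither listed nor needed, are in the scene too. There is more than one size of the part that bears cover_grip; the job needs the smaller.

How it is judged:
By the outcome, as a careful person would: the job done as asked, in the order asked, and still so for the second after the job is handed in, with the robot touching nothing.
It also fails if it takes over 43 s, if anything falls off the work surface, if the arm or the gripper's body presses on something with over 40 N, if the wrist force passes 120 N, or if a joint passes its speed limit or range.

ROBOT

A 7-joint arm with a two-finger parallel gripper is mounted at the origin on the work surface. World frame = base frame: x ahead of the robot, y to its left, z up, the work surface at z = 0. Lengths are in m, angles in degrees, forces in N, time in s.
With the tool pointing down it reaches from about 0.425 to 0.875 m from the base axis. Payload 4.7 kg.
Tool frame: the origin (TCP) lies between the finger pads; the fingertips stand 19 mm ahead of it and the grasp point (between the pads) is the TCP; x points along the fingers, z is the direction in which the jaws open and shut, and the axes are right-handed (so a half turn about x gives the same grasp; the last joint's range is limited). The gripper opens to 87 mm and grips with 3 to 60 N. Pads are 19 mm wide; open, the fingers measure 117 mm over their backs; the gripper's body (75 mm by 190 mm) begins 51 mm behind the grasp point.
Start: joints at [68.761, 18.392, -4.016, 83.108, 1.295, 78.541, -3.26], TCP at [0.244, -0.602, 0.242] pointing down, gripper open.
Joint ranges: [-163.93, 163.93], [-17.29, 119.83], [-79.2, 71.16], [3.27, 140.29], [-89.18, 269.18], [5.43, 117.66], [-154.24, 154.24]. Speed limits (degrees/s): [147.25, 147.25, 180, 180, 180, 180, 180].

INTERFACE

Orientations are given as [roll, pitch, yaw] about the fixed x, y, z axes, in that order (R = Rz(yaw) Ry(pitch) Rx(roll)).
In Python, from cell import monitor, read_camera, camera_model, env, regions_of gives the robot as it stands. The module is installed in compiled form; this text tells all that it offers.
- The arm moves only by the tool step_arm, never from a script. Its argument "deltas" is a list of rows, each a list of 5 numbers: the gripper's target within -1 to 1 (fully open at 1, half-way at 0, shut at -1), then the shift along the tool's x, y, z in m, then the turn about the tool's x in degrees. A call has 1 to 12 rows; each row is the pose to reach, as a shift and turn from the pose commanded when the call began, along the tool's axes at that moment; what a row does not reach only later rows make up. A row lasts 1/8 s, in which the tool goes at most 62.5 mm and 10.7 degrees, less where a joint would pass 70% of its speed; a pose out of reach is approached as far as the arm can. A call with a gripper value outside its range is refused whole. The fingers move at their own pace and stop on an object; "newtons" is the grip in N (left out, the last holds). Time passes only in rows, so rows that repeat a pose let the fingers close. It gives the time, the measured TCP pose, the force and the opening at its end, in the units of the state.
- monitor.get_obs(): the state, without advancing time (a new reading comes with each control period).
- read_camera(name): name is "scene" or "top" or "wrist"; returns (picture, depth): 400x640x3 uint8, red, green, blue; 400x640 float32, m along the optical axis (not along the pixel's ray), 0 where there is no reading.
- camera_model(name): a dict with "fx", "fy", "cx", "cy" (pixels), "xyz" and "attitude" of the camera in the world. Camera axes: x right, y down, z forward; pixel columns grow to the right and rows downward; lengths in m; the calibration is good to about 2 mm. A picture is of the moment at which its call begins: read the wrist's pose just before it. camera_model takes no time and is no camera call; for the wrist camera it gives the pose at the moment of the call.
- env.sign_off(): hands the job in, once; it reports no verdict.
Trained networks look in the newest picture that a camera, given by its name, has taken for a name from the list of things; names that differ only in an ending like _2 or _b are one class to them, and where a whole thing is asked for, a point or a joint stands for the part that bears it (a point fixed in the world has none). Each returns a list of dicts, best first, with "p" (0 to 1); they miss things now and then, are a little off and sometimes report something else, mostly with a low value. They report only what shows in the picture. A call takes as long as a camera call. They do not tell look-alikes from the thing itself.
- regions_of(camera, thing): "pixels" (400x640 bool, what is visible of it) and "pixel" ([column, row] in pixels, amid what is visible of it).
The state is a dict: "time_s": time; "qpos": joint angles; "joint_velocities": joint speeds; "effort": joint torques, N m; "tool_pos": TCP position; "tool_rot": TCP orientation; "force": force on the tool from outside, world axes, zero at the start; "wrist_torque": the same for the moment, N m; "grip_width": finger opening in m.
Only numpy, scipy, OpenCV 4.12 (cv2) and the standard library are available. Lean on these libraries where they do the work, as an engineer would, in place of code of your own. Each camera call takes 0.05 s, during which the arm holds its last target. There are 200 camera calls.

## Working session

There is one attempt and no reset: what is moved stays moved. The work goes in short steps, Python scripts to look and compute and a tool call to move; the robot and the scene stay as the last step left them, time stands still between calls to the robot, and variables do not carry over. Pictures are saved under pics/ and viewed, about 8 in all and at most 12, crops included, and the job is handed in when it is done.

Besides the shell and the picture viewer there is one more tool, called after "Call:" as name(argument=value, ...), one argument or row to a line, values as JSON. step_arm: Moves the arm, as the interface text tells. Its arguments: {"type":"object","properties":{"deltas":{"type":"array"},"newtons":{"type":"number"}},"required":["deltas"]}

```bash
mkdir -p pics
cat > h.py <<'E'
import numpy as np, cv2
from scipy.spatial.transform import Rotation as R
from cell import monitor, read_camera, camera_model, env, regions_of
def cam(n):
    m=camera_model(n); im,d=read_camera(n); return m,im,d
def att(m):
    a=np.array(m["attitude"],float)
    return a if a.shape==(3,3) else R.from_euler('xyz',a,degrees=True).as_matrix()
def cloud(m,d):
    v,u=np.mgrid[:400,:640]
    P=np.stack([(u-m["cx"])/m["fx"]*d,(v-m["cy"])/m["fy"]*d,d],-1)
    return P@att(m).T+np.array(m["xyz"])
def save(n,im): cv2.imwrite("pics/"+n+".png",im[...,::-1])
E
python3 - <<'E'
from h import *
o=monitor.get_obs(); print({k:np.round(v,3) for k,v in o.items()})
ims=[]
for n in("scene","top"):
    m,im,d=cam(n); print(n,m); ims.append(im); np.savez(n+".npz",d=d,im=im); C=cloud(m,d)
    for t in("cover_grip","cover_ear","claw","pot_mouth","crate_empty_floor","crate_full_floor"):
        for r in regions_of(n,t)[:4]:
            px=r["pixels"]&(d>0); print(t,round(r["p"],2),np.round(r["pixel"]),px.sum(),np.round(np.median(C[px],0),3) if px.any() else '')
save("both",cv2.resize(np.vstack(ims),(480,600)))
save("top",ims[1])
E
```

```text
{'time_s': np.float64(0.0), 'qpos': array([68.759, 18.439, -4.015, 83.175,  1.297, 78.541, -3.26 ]), 'joint_velocities': array([-0.1  , -0.064,  0.049, -0.076, -0.008, -0.017, -0.067]), 'effort': array([ 0.0000e+00, -4.9129e+01, -4.0400e-01, -3.1253e+01, -6.4000e-02,
        4.4000e-02,  0.0000e+00]), 'tool_pos': array([ 0.244, -0.602,  0.24 ]), 'tool_rot': array([-176.065,   89.89 ,  115.986]), 'force': array([ 0.191, -1.188,  1.04 ]), 'wrist_torque': array([-0.011,  0.037,  0.002]), 'grip_width': np.float64(0.087)}
scene {'fx': 444.2006063184025, 'fy': 444.2006063184025, 'cx': 322.4746998822724, 'cy': 199.6807761359553, 'xyz': array([1.17973573, 0.15802789, 0.84880684]), 'attitude': array([-132.12975811,   -0.24993314,  100.92665658])}
cover_grip 0.94 [304. 236.] 1665 [ 0.534 -0.003  0.121]
cover_grip 0.68 [455. 195.] 2127 [0.207 0.348 0.031]
cover_grip 0.37 [303. 310.] 7124 [0.668 0.025 0.082]
cover_ear 0.93 [457. 194.] 2065 [0.207 0.347 0.031]
cover_ear 0.58 [306. 242.] 1686 [ 0.533 -0.004  0.121]
claw 0.72 [303. 308.] 7181 [0.667 0.026 0.081]
claw 0.6 [185. 258.] 4685 [ 0.523 -0.332  0.044]
pot_mouth 0.81 [301. 304.] 7126 [0.668 0.025 0.082]
crate_empty_floor 0.91 [459. 297.] 12004 [0.534 0.357 0.008]
crate_full_floor 0.68 [173. 258.] 4827 [ 0.525 -0.321  0.041]
top {'fx': 362.1032073647111, 'fy': 362.1032073647111, 'cx': 326.38505714753774, 'cy': 203.24661600594823, 'xyz': array([0.28581482, 0.01532549, 1.10771783]), 'attitude': array([-172.68238145,   -1.18204393,  -90.19398469])}
cover_grip 0.61 [322. 167.] 1306 [ 0.514 -0.005  0.12 ]
cover_grip 0.58 [204. 286.] 2543 [0.185 0.349 0.03 ]
cover_ear 0.72 [325. 168.] 1287 [ 0.514 -0.007  0.12 ]
cover_ear 0.61 [201. 286.] 2565 [0.183 0.348 0.03 ]
claw 0.77 [321. 140.] 3681 [0.61  0.015 0.082]
pot_mouth 0.93 [318. 140.] 3699 [0.609 0.015 0.083]
crate_empty_floor 0.75 [208. 170.] 7783 [0.525 0.359 0.006]
crate_full_floor 0.68 [460. 183.] 2701 [ 0.478 -0.383  0.039]
```

View pics/both.png

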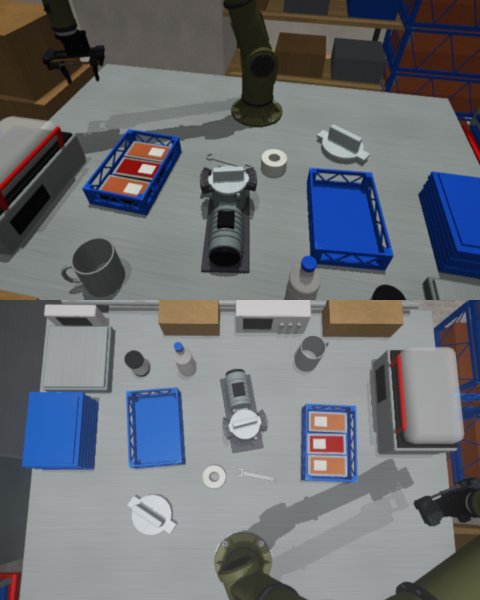

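Run:
```python
from h import *
out=[]
for n,(c,r) in (("scene",(304,240)),("top",(322,167))):
    z=np.load(n+".npz"); im,d=z["im"],z["d"]; m=camera_model(n); C=cloud(m,d)
    out.append(cv2.resize(im[r-50:r+50,c-66:c+66],(528,400),interpolation=cv2.INTER_CUBIC)[:, :])
    near=(d>0)&(np.hypot(C[...,0]-.52,C[...,1]+.005)<.11)
    for nm,lo,hi in(("bar",.155,.170),("disc",.114,.126),("claw",.1265,.134)):
        P=C[near&(C[...,2]>lo)&(C[...,2]<hi)]
        if len(P)<5: print(n,nm,len(P)); continue
        (cx,cy),s,a=cv2.minAreaRect((P[:,:2]*1000).astype(np.float32))
        w,V=np.linalg.eigh(np.cov(P[:,:2].T)); v=V[:,1]
        print(n,nm,len(P),np.round(P.mean(0),4),"rect",round(cx,1),round(cy,1),np.round(s,1),round(a,1),"pca",np.degrees(np.arctan2(v[1],v[0])).round(1),"zmed",np.median(P[:,2]).round(4))
    # big cover
    q=(d>0)&(np.hypot(C[...,0]-.19,C[...,1]-.348)<.13)&(C[...,2]>.015); P=C[q]
    print("spare extents",np.ptp(P,0).round(3),cv2.minAreaRect((P[P[:,2]<.045][:,:2]*1000).astype(np.float32)))
    # pump base plate: low points
    q=(d>0)&(np.hypot(C[...,0]-.62,C[...,1]-.02)<.2)&(C[...,2]>.05)&(C[...,0]>.6); P=C[q]
    r=cv2.minAreaRect((P[:,:2]*1000).astype(np.float32)); print("motor",r)
    q=(d>0)&(np.abs(C[...,0]-.53)<.2)&(np.abs(C[...,1]-.358)<.13)&(C[...,2]>.06)&(C[...,2]<.085); P=C[q]
    print("crate rim",cv2.minAreaRect((P[:,:2]*1000).astype(np.float32)),np.median(P[:,2]))
    q=(d>0)&(np.hypot(C[...,0]-.53,C[...,1]-.358)<.06);print("floor z",np.median(C[q][:,2]))
save("crop1",np.hstack([cv2.resize(o,(400,303)) for o in out]))
```

```text
scene bar 306 [ 0.523  -0.0064  0.1609] rect 521.1 -6.7 [20.6 87.4] 14.4 pca 104.6 zmed 0.1614
scene disc 1069 [ 0.5408 -0.0015  0.1199] rect 520.2 -5.4 [164.1 114.2] 89.7 pca 96.6 zmed 0.1199
scene claw 625 [ 0.5228 -0.0061  0.1295] rect 521.0 -6.7 [ 81.6 167. ] 12.5 pca 102.4 zmed 0.1294
spare extents [0.148 0.19  0.076] ((198.4986114501953, 347.6243896484375), (203.5845184326172, 123.04714965820312), 72.228515625)
motor ((676.8284301757812, 19.301048278808594), (146.5682373046875, 94.99798583984375), 10.722984313964844)
crate rim ((519.589599609375, 344.9411315917969), (307.04998779296875, 201.30520629882812), 5.0779194831848145) 0.07371290512008044
floor z 0.005958107715061389
top bar 227 [ 0.5189 -0.0055  0.1605] rect 519.2 -5.4 [19.2 88.8] 15.0 pca 105.2 zmed 0.1606
top disc 1040 [ 0.517  -0.0058  0.1192] rect 519.1 -5.3 [167.3 111.8] 89.2 pca 88.9 zmed 0.119
top claw 389 [ 0.5188 -0.0046  0.129 ] rect 519.9 -5.3 [ 78.9 167.7] 11.1 pca 103.0 zmed 0.1288
spare extents [0.148 0.189 0.076] ((183.26943969726562, 353.5367126464844), (148.61013793945312, 186.65394592285156), 1.5494513511657715)
motor ((673.295166015625, 20.451541900634766), (144.5403594970703, 95.53514099121094), 9.223828315734863)
crate rim ((521.005859375, 346.83099365234375), (301.4185791015625, 201.6731719970703), 5.042150974273682) 0.07322223776157877
floor z 0.004806031205960015
```

View pics/crop1.png

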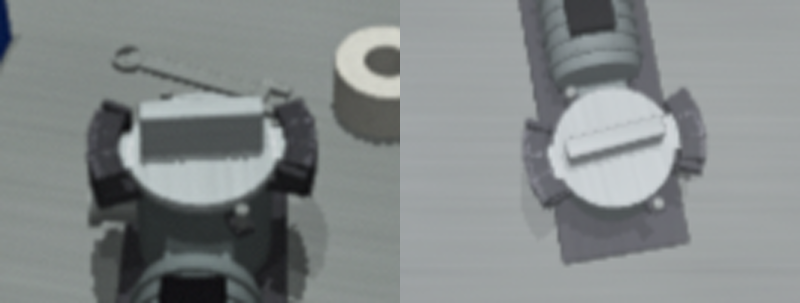

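Candidates for cover_grip are the cover on the pump, scene (304,236), and the loose one on the table, scene (455,195). The pump cover measures 112 mm across with an 88x19 mm bar. Its ears sit under both claws, in the crop at left (115,150) and right (300,145). It matches the description. The loose one is larger (about 190 mm overall), so it's a decoy. The empty crate is at scene (459,297).

```bash
cat >> h.py <<'E'
def state(target=None,jaw=None):
    o=monitor.get_obs(); M=R.from_euler('xyz',o["tool_rot"],degrees=True).as_matrix()
    yz=np.degrees(np.arctan2(M[1,2],M[0,2])); print("t",round(o["time_s"],2),"pos",o["tool_pos"].round(4),"x",M[:,0].round(3),"zyaw",yz.round(1),"q",o["qpos"].round(0),"F",o["force"].round(1),"w",o["grip_width"].round(4))
    if target is not None: print("delta tool",(M.T@(np.array(target)-o["tool_pos"])).round(4))
    if jaw is not None: print("turns",[round((yz-j+180)%360-180,1) for j in(jaw,jaw+180)])
E
python3 -c "
from h import *
state([.52,-.006,.24],14.8)"
```

```text
Traceback (most recent call last):
  File "h.py", line 16, in state
    yz=np.degrees(np.arctan2(M[1,2],M[0,2])); print("t",round(o["time_s"],2),"pos",o["tool_pos"].round(4),"x",M[:,0].round(3),"zyaw",yz.round(1),"q",o["qpos"].round(0),"F",o["force"].round(1),"w",o["grip_width"].round(4))
                                                                                                                                                                                                    ^^^^^^^^^^^^^^^^^^^^^
AttributeError: 'float' object has no attribute 'round'
```

```bash
sed -i 's/o\["grip_width"\].round(4)/round(float(o["grip_width"]),4)/' h.py
python3 -c "
from h import *
state([.52,-.006,.24],14.8)"
```

```text
t 0.7 pos [ 0.244  -0.6025  0.2416] x [ 0. -0. -1.] zyaw -68.0 q [69. 18. -4. 83.  1. 79. -3.] F [-0.1 -0.  -0.5] w 0.087
delta tool [ 0.0016  0.4798 -0.4493]
turns [np.float64(-82.8), np.float64(97.2)]
```

Call:
step_arm(
  deltas=[
    [0.2, 0, 0.04, -0.037, -7],
    [0.2, 0, 0.08, -0.075, -14],
    [0.2, 0, 0.12, -0.112, -21],
    [0.2, 0, 0.16, -0.15, -28],
    [0.2, 0, 0.2, -0.187, -35],
    [0.2, 0, 0.24, -0.225, -42],
    [0.2, 0, 0.28, -0.262, -49],
    [0.2, 0, 0.32, -0.299, -56],
    [0.2, 0, 0.36, -0.337, -63],
    [0.2, 0, 0.4, -0.374, -70],
    [0.2, 0, 0.44, -0.412, -76.5],
    [0.2, 0, 0.48, -0.449, -83],
  ],
  newtons=50,
)

```text
time_s: 2.2
tool_pos: [0.5209, -0.0046, 0.242]
tool_rot: [-51.6, 89.9, -36.4]
force: [1.6, -0.8, -0.8]
grip_width: 0.0524
```

Call:
step_arm(
  deltas=[
    [0.2, 0, 0, 0, 0],
    [0.2, 0, 0, 0, 0],
    [0.2, 0, 0, 0, 0],
  ],
)

```text
time_s: 2.58
tool_pos: [0.52, -0.008, 0.2414]
tool_rot: [-127.4, 89.9, -112.5]
force: [-0.3, -0.6, -0.3]
grip_width: 0.0521
```

Run:
```python
from h import *
state([.52,-.006,.145],14.8)
m,im,d=cam("wrist"); C=cloud(m,d); save("w1",im)
q=(d>0)&(np.hypot(C[...,0]-.52,C[...,1]+.005)<.1)
for nm,lo,hi in(("bar",.155,.170),("disc",.114,.126),("claw",.1265,.134)):
    P=C[q&(C[...,2]>lo)&(C[...,2]<hi)]
    if len(P)>20: print(nm,len(P),P.mean(0).round(4),cv2.minAreaRect((P[:,:2]*1000).astype(np.float32)))
```

```text
t 2.58 pos [ 0.52   -0.008   0.2414] x [-0.    -0.001 -1.   ] zyaw 14.9 q [ 35.   5. -39. 100.   3.  76.  10.] F [-0.3 -0.6 -0.3] w 0.0521
delta tool [0.0964 0.002  0.0006]
turns [np.float64(0.1), np.float64(-179.9)]
bar 2011 [5.187e-01 2.000e-04 1.603e-01] ((519.4027099609375, -1.6432418823242188), (17.73532485961914, 81.31985473632812), 14.329798698425293)
disc 8163 [ 0.5189 -0.0008  0.1186] ((520.5181274414062, 2.537200927734375), (146.63893127441406, 111.28438568115234), 88.71417236328125)
claw 2270 [0.5061 0.0558 0.1282] ((531.107177734375, -2.0988540649414062), (79.91954040527344, 169.27044677734375), 20.488420486450195)
```

View pics/w1.png

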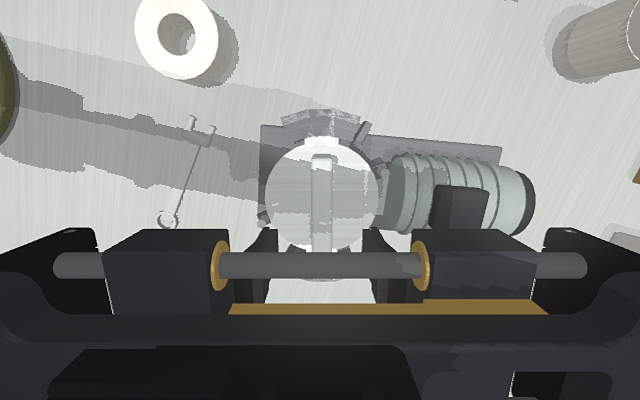

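The wrist view shows the bar at (321,200), centred and parallel between the fingers at (265,250) and (378,250). I'll descend now.

Call:
step_arm(
  deltas=[
    [0.2, 0.03, 0.002, 0, 0],
    [0.2, 0.06, 0.002, 0, 0],
    [0.2, 0.08, 0.002, 0, 0],
    [0.2, 0.091, 0.002, 0, 0],
    [0.2, 0.096, 0.002, 0, 0],
    [0.2, 0.096, 0.002, 0, 0],
    [-1, 0.096, 0.002, 0, 0],
    [-1, 0.096, 0.002, 0, 0],
    [-1, 0.096, 0.002, 0, 0],
    [-1, 0.096, 0.002, 0, 0],
    [-1, 0.096, 0.002, 0, 0],
    [-1, 0.096, 0.002, 0, 0],
  ],
  newtons=50,
)

```text
time_s: 4.12
tool_pos: [0.5201, -0.0042, 0.1457]
tool_rot: [-17.1, 90.0, -2.0]
force: [0.3, 0.7, 0.0]
grip_width: 0.0178
```

```bash
python3 -c "
from h import *
state([.52,-.006,.145],14.8);print(monitor.get_obs()['wrist_torque'])"
```

```text
t 4.12 pos [ 0.5201 -0.0042  0.1457] x [ 0.001 -0.    -1.   ] zyaw 15.1 q [ 34.  10. -39. 107.   7.  65.   7.] F [0.3 0.7 0. ] w 0.0178
delta tool [ 0.0007 -0.0018 -0.0005]
turns [np.float64(0.3), np.float64(-179.7)]
[ 0.01554639 -0.32870481  0.01812017]
```

Call:
step_arm(
  deltas=[
    [-1, 0, 0, 0, -4],
    [-1, 0, 0, 0, -11],
    [-1, 0, 0, -0.001, -19],
    [-1, 0, 0, -0.001, -27],
    [-1, 0, 0, -0.001, -35],
    [-1, 0, 0, -0.001, -42],
  ],
)

```text
time_s: 4.88
tool_pos: [0.5189, -0.0047, 0.1457]
tool_rot: [-137.4, 90.0, -80.1]
force: [-0.3, -0.6, 1.3]
grip_width: 0.0175
```

```bash
python3 -c "
from h import *
state([.52,-.006,.145],95.8);print(monitor.get_obs()['wrist_torque'])"
```

```text
t 4.88 pos [ 0.5189 -0.0047  0.1457] x [ 0. -0. -1.] zyaw 57.2 q [ 38.  10. -44. 107.   8.  65.  49.] F [-0.3 -0.6  1.3] w 0.0175
delta tool [ 0.0007 -0.0017 -0.0005]
turns [np.float64(-38.6), np.float64(141.4)]
[ 0.05612325 -0.14904401 -0.2492425 ]
```

Call:
step_arm(
  deltas=[
    [-1, 0, 0, 0, -8],
    [-1, 0, 0, 0, -16],
    [-1, 0, 0, 0, -24],
    [-1, 0, 0, 0, -32],
    [-1, 0, 0, 0, -39],
    [-1, 0, 0, 0, -39],
    [-1, 0, 0, 0, -39],
  ],
)

```text
time_s: 5.75
tool_pos: [0.5189, -0.0047, 0.1457]
tool_rot: [178.7, 90.0, -85.4]
force: [-0.2, -1.2, 2.2]
grip_width: 0.0177
```

Run:
```python
from h import *
state([.52,-.006,.145],95.8);print(monitor.get_obs()['wrist_torque'])
out=[]
for n,(c,r) in (("scene",(304,240)),("top",(322,167))):
    m,im,d=cam(n); C=cloud(m,d); out.append(cv2.resize(im[r-50:r+50,c-66:c+66],(400,303),interpolation=cv2.INTER_CUBIC))
    q=(d>0)&(np.hypot(C[...,0]-.52,C[...,1]+.005)<.08)&(C[...,2]>.1265)&(C[...,2]<.134)
    q&=np.abs(C[...,1]+.005)>.045;P=C[q]
    if len(P)>20: print(n,cv2.minAreaRect((P[:,:2]*1000).astype(np.float32)))
save("turned",np.hstack(out))
```

```text
t 5.75 pos [ 0.5189 -0.0047  0.1457] x [ 0.    -0.001 -1.   ] zyaw 96.0 q [ 42.  11. -48. 107.   9.  66.  86.] F [-0.2 -1.2  2.2] w 0.0177
delta tool [ 0.0007 -0.001  -0.0014]
turns [np.float64(0.2), np.float64(-179.8)]
[-0.00845876 -0.08022742  0.1732071 ]
scene ((519.9158935546875, -4.645042419433594), (77.25856018066406, 158.54942321777344), 12.163702011108398)
top ((505.5852966308594, 59.79331970214844), (71.07687377929688, 24.41504669189453), 10.732809066772461)
```

View pics/turned.png

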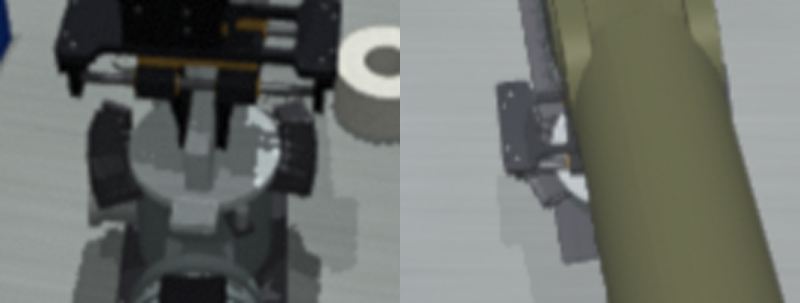

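The ear has come out toward the motor, at (195,215) in the left half, clear of both claws. The bar lies about 85° from the pump's y axis. Lifting.

Call:
step_arm(
  deltas=[
    [-1, -0.005, 0, 0, 0],
    [-1, -0.012, 0, 0, 0],
    [-1, -0.02, 0, 0, 0],
    [-1, -0.03, 0, 0, 0],
    [-1, -0.045, 0, 0, 0],
    [-1, -0.065, 0, 0, 0],
    [-1, -0.08, 0, 0, 0],
    [-1, -0.08, 0, 0, 0],
  ],
)

```text
time_s: 6.85
tool_pos: [0.5198, -0.0044, 0.2271]
tool_rot: [-111.3, 89.8, -15.3]
force: [0.4, -0.1, -4.6]
grip_width: 0.0177
```

Run:
```python
from h import *
state([.5205,.346,.225],95.0)
for n in("scene",):
    m,im,d=cam(n); C=cloud(m,d); save("lift",im)
```

```text
t 6.85 pos [ 0.5198 -0.0044  0.2271] x [ 0.003 -0.001 -1.   ] zyaw 96.0 q [ 44.   6. -49. 101.   5.  74.  90.] F [ 0.4 -0.1 -4.6] w 0.0177
delta tool [ 0.0018 -0.0376  0.3484]
turns [np.float64(1.0), np.float64(-179.0)]
```

View pics/lift.png

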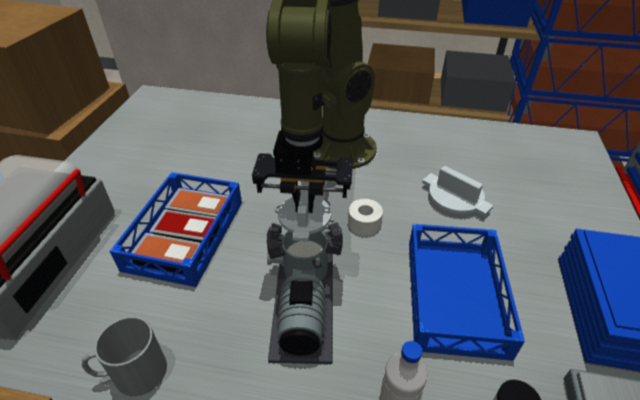

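Call:
step_arm(
  deltas=[
    [-1, 0, -0.002, 0.02, 0],
    [-1, 0, -0.006, 0.056, 0],
    [-1, 0, -0.01, 0.095, 0],
    [-1, 0, -0.015, 0.135, 0],
    [-1, 0, -0.019, 0.175, 0],
    [-1, 0, -0.024, 0.215, 0],
    [-1, 0, -0.028, 0.255, 0],
    [-1, 0, -0.032, 0.295, 0],
    [-1, 0, -0.036, 0.33, 1],
    [-1, 0, -0.038, 0.348, 1],
    [-1, 0, -0.038, 0.348, 1],
    [-1, 0, -0.038, 0.348, 1],
  ],
)

```text
time_s: 8.4
tool_pos: [0.5202, 0.3441, 0.2246]
tool_rot: [146.4, 89.9, -118.6]
force: [0.1, -0.7, -4.4]
grip_width: 0.0174
```

Run:
```python
from h import *
state([.5205,.346,.052],95.0)
m,im,d=cam("scene"); C=cloud(m,d); save("over",im)
q=(d>0)&(np.abs(C[...,0]-.53)<.2)&(np.abs(C[...,1]-.358)<.13)&(C[...,2]>.068)&(C[...,2]<.079); P=C[q]
print("crate rim",cv2.minAreaRect((P[:,:2]*1000).astype(np.float32)))
q=(d>0)&(np.hypot(C[...,0]-.52,C[...,1]-.346)<.085)&(C[...,2]>.12)&(C[...,2]<.25);P=C[q]
print("z hist",np.histogram(P[:,2],bins=np.arange(.15,.25,.005)))
```

```text
t 8.4 pos [0.5202 0.3441 0.2246] x [-0.001 -0.002 -1.   ] zyaw 95.0 q [  6.  25. -55.  87.  20.  79.  45.] F [ 0.1 -0.7 -4.4] w 0.0174
delta tool [ 0.1726 -0.0007  0.0022]
turns [np.float64(-0.0), np.float64(180.0)]
crate rim ((520.786376953125, 345.1646423339844), (304.4518127441406, 201.5914764404297), 5.0009613037109375)
z hist (array([   0,    0,    0,    0,    0,    0,    0,   21,  109, 1196,  198,
         44,   38,   52,   44,   46,   55,  113,  147]), array([0.15 , 0.155, 0.16 , 0.165, 0.17 , 0.175, 0.18 , 0.185, 0.19 ,
       0.195, 0.2  , 0.205, 0.21 , 0.215, 0.22 , 0.225, 0.23 , 0.235,
       0.24 , 0.245]))
```

View pics/over.png

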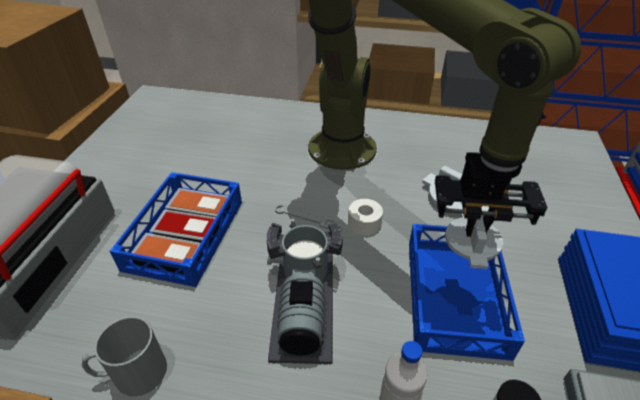

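The pot is open and the cover hangs level over the empty crate, at about (475,243). I expect floor contact at TCP z ≈ 0.053, so I'll go down to just above it and then creep.

Call:
step_arm(
  deltas=[
    [-1, 0.02, 0, 0.001, 0],
    [-1, 0.045, 0, 0.001, 0],
    [-1, 0.07, 0, 0.001, 0],
    [-1, 0.095, 0, 0.001, 0],
    [-1, 0.12, 0, 0.001, 0],
    [-1, 0.138, 0, 0.001, 0],
    [-1, 0.15, 0, 0.001, 0],
    [-1, 0.157, 0, 0.001, 0],
    [-1, 0.162, 0, 0.001, 0],
    [-1, 0.163, 0, 0.001, 0],
    [-1, 0.163, 0, 0.001, 0],
    [-1, 0.163, 0, 0.001, 0],
  ],
)

```text
time_s: 9.95
tool_pos: [0.5201, 0.3468, 0.063]
tool_rot: [-75.6, 90.0, 19.5]
force: [0.3, -0.4, -3.4]
grip_width: 0.0178
```

Call:
step_arm(
  deltas=[
    [-1, 0.001, 0, 0, 0],
    [-1, 0.002, 0, 0, 0],
    [-1, 0.003, 0, 0, 0],
    [-1, 0.004, 0, 0, 0],
    [-1, 0.005, 0, 0, 0],
    [-1, 0.005, 0, 0, 0],
  ],
)

```text
time_s: 10.7
tool_pos: [0.5198, 0.3465, 0.0573]
tool_rot: [126.9, 90.0, -138.0]
force: [0.4, -0.3, -3.7]
grip_width: 0.0175
```

Call:
step_arm(
  deltas=[
    [-1, 0.001, 0, 0, 0],
    [-1, 0.001, 0, 0, 0],
    [-1, 0.002, 0, 0, 0],
    [-1, 0.003, 0, 0, 0],
    [-1, 0.003, 0, 0, 0],
  ],
)

```text
time_s: 11.32
tool_pos: [0.5198, 0.3465, 0.0544]
tool_rot: [122.0, 90.0, -143.0]
force: [-0.1, 0.4, -4.7]
grip_width: 0.0178
```

Call:
step_arm(
  deltas=[
    [-1, 0.001, 0, 0, 0],
    [-1, 0.001, 0, 0, 0],
    [-1, 0.001, 0, 0, 0],
  ],
)

```text
time_s: 11.7
tool_pos: [0.5199, 0.3466, 0.0537]
tool_rot: [-123.6, 90.0, -28.5]
force: [-1.0, -0.9, -1.4]
grip_width: 0.0178
```

Call:
step_arm(
  deltas=[
    [-1, 0.001, 0, 0, 0],
    [-1, 0.001, 0, 0, 0],
    [-1, 0.001, 0, 0, 0],
  ],
)

```text
time_s: 12.08
tool_pos: [0.5199, 0.3466, 0.0537]
tool_rot: [-151.2, 90.0, -56.1]
force: [-3.8, -2.5, 5.4]
grip_width: 0.018
```

Contact confirmed: the force went from −4.5 to +5.4 N and z stopped changing. Releasing.

Call:
step_arm(
  deltas=[
    [-0.3, 0, 0, 0, 0],
    [0.2, 0, 0, 0, 0],
    [0.2, 0, 0, 0, 0],
    [0.2, 0, 0, 0, 0],
    [0.2, -0.005, 0, 0, 0],
    [0.2, -0.02, 0, 0, 0],
    [0.2, -0.045, 0, 0, 0],
    [0.2, -0.08, 0, 0, 0],
    [0.2, -0.12, 0, 0, 0],
    [0.2, -0.16, 0, 0, 0],
    [0.2, -0.18, 0, 0, 0],
    [0.2, -0.18, 0, 0, 0],
  ],
)

```text
time_s: 13.58
tool_pos: [0.5203, 0.3472, 0.234]
tool_rot: [-69.8, 89.8, 25.2]
force: [0.0, -0.1, 0.0]
grip_width: 0.0523
```

Run:
```python
from h import *
state()
m,im,d=cam("scene"); C=cloud(m,d); save("end",im)
q=(d>0)&(np.hypot(C[...,0]-.52,C[...,1]-.346)<.085)
P=C[q&(C[...,2]>.022)&(C[...,2]<.034)]; A=np.c_[P[:,:2]-P[:,:2].mean(0),np.ones(len(P))]
print("disc",len(P),np.linalg.lstsq(A,P[:,2],rcond=None)[0].round(4),cv2.minAreaRect((P[:,:2]*1000).astype(np.float32)))
P=C[q&(C[...,2]>.06)&(C[...,2]<.08)];print("bar top",len(P),np.median(P,0))
```

```text
t 13.57 pos [0.5203 0.3472 0.234 ] x [ 0.003  0.001 -1.   ] zyaw 95.0 q [  6.  24. -55.  86.  20.  80.  45.] F [ 0.  -0.1  0. ] w 0.0523
disc 1392 [-0.0028  0.0031  0.0278] ((525.0278930664062, 342.6812744140625), (112.29290771484375, 129.38653564453125), 58.32344436645508)
bar top 312 [0.52698532 0.34400935 0.06920769]
```

View pics/end.png

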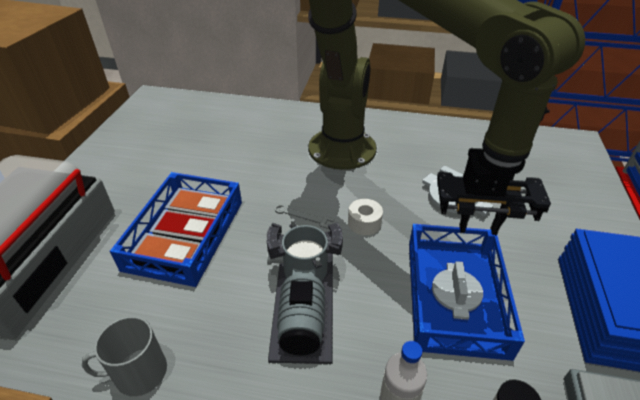

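The cover lies flat and upright on the crate floor at (458,290): tilt is under 0.5°, disc top z 0.028 and bar top z 0.069. The gripper is clear, and the packs look unmoved.

```bash
python3 -c "
from h import *
print(env.sign_off())"
```

```text
the job is handed in; nothing more can be done
None
```

The cover is off the pump and lying in the empty blue crate. I gripped it by the bar, turned it about 81° anticlockwise until both ears were clear of the claws, and lifted it straight off. I then lowered it until it touched the floor, let go and backed the gripper away. I handed the job in at about 13.6 s.

**Final checks:**
- **Cover:** it is flat to within 0.5° and right way up. The disc's top is at z 0.028 and the bar's top at 0.069, which fits the plug resting on the crate floor.
- **Contact force:** setting down pressed the floor with about 10 N. The force reading was zero after release.
- **Surroundings:** the packs in the other crate and the loose, larger cover look unmoved in the last picture. I did not measure their positions.

No check failed. The wrist camera's estimate of the cover's centre was up to 8 mm off the other two cameras, because the fingers hid part of the cover, so I used the other two.

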